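# Feed a full vial carrier under the scanner bridge and shut the lane gate

### The arm

A 6-joint arm with a two-finger parallel gripper is mounted at the origin on the work surface. World frame = base frame: x ahead of the robot, y to its left, z up, the work surface at z = 0. Lengths are in m, angles in rad, forces in N, time in s.
With the tool pointing down it reaches from about 0.275 to 0.85 m from the base axis. Payload 5.2 kg.
Tool frame: the origin (TCP) lies where the fingers leave the gripper's body, on its centre line; the fingertips stand 73 mm ahead of it and the grasp point (between the pads) lies 54 mm ahead of it (r.tcp_to_tips is the distance from the TCP to the fingertips, in m); z points along the fingers, y is the line along which they close (so a half turn about z gives the same grasp; the last joint's range is limited). The gripper opens to 85 mm and grips with 20 to 120 N. Pads are 22 mm wide; open, the fingers measure 114 mm over their backs; the gripper's body (76 mm by 85 mm) begins 54 mm behind the grasp point. The pads swing forward as they close: fully open they stand 13 mm farther back than shut.
Start: joints at [-1.517, 0.259, 1.535, -0, 1.348, -0.203], TCP at [0.14, -0.532, 0.304] pointing down, gripper open.
Joint ranges: [-3.14, 3.14], [-0.91, 2.08], [0.19, 2.58], [-1.22, 4.36], [0.22, 2.71], [-3.12, 3.12]. Speed limits (rad/s): [2.57, 2.57, 3.14, 3.14, 3.14, 3.14].

### API

Orientations are given as a rotation vector (axis times angle).
In Python, from station import r gives the robot as it stands.
- The arm moves only by the shell command python3 -m jog 'ROWS'. ROWS is JSON, a list of rows, each a list of 5 numbers: the closure, from 0 (fully open) to 1 (shut), then the shift along the tool's x, y, z in units of 30 mm (1.0 is 30 mm), then the turn about the tool's z in units of 5 degrees (1.0 is 5 degrees). In form: [[claw, x, y, z, turn], ...]. A call has 1 to 12 rows; each row shifts and turns the commanded pose from where the row before left it, along the tool's axes as they then stand; what a row does not reach is not made up. A row lasts 1/12 s, in which the tool goes at most 41.7 mm and 7.16 degrees, less where a joint would pass 70% of its speed; a pose out of reach is approached as far as the arm can. A call is refused whole if a number of a shift passes 1 or a number of a turn 1, either way. A call with a gripper value outside its range is refused whole. The fingers move at their own pace and stop on an object; the grip force is fixed at half the most. Time passes only in rows, so rows that do not move let the fingers close. It gives the time, the measured TCP pose, the force, the opening and the grip force at its end, in the units of the state.
- r.observe(): the state, without advancing time (a new reading comes with each control period).
- r.read_camera(name): name is "side" or "top" or "wrist"; returns a dict with "frame" (480x640x3 uint8, red, green, blue), "mtx" (3x3 intrinsics, pixels), "R" (3x3) and "t" (3): a world point X has camera coordinates R X + t. Camera axes: x right, y down, z forward; pixel columns grow to the right and rows downward; lengths in m; the calibration is good to about 2 mm. A picture is of the moment at which its call begins. There is no depth.
- r.finish_job(): hands the job in; it is judged then, once.
Trained networks look in the newest picture that a camera, given by its name, has taken for a name from the list of things; names that differ only in an ending like _2 or _b are one class to them, and where a whole thing is asked for, a point or a joint stands for the part that bears it (a point fixed in the world has none). Each returns a list of dicts, best first, with "conf" (0 to 1); they miss things now and then, are a little off and sometimes report something else, mostly with a low value. They report only what shows in the picture. A call takes as long as a camera call. They do not tell look-alikes from the thing itself.
- r.trace(camera, thing): "region" (480x640 bool, what is visible of it) and "centre" ([column, row] in pixels, amid what is visible of it).
The state is a dict: "time_s": time; "q": joint angles; "qvel": joint speeds; "tau": joint torques, N m; "tool_pos": TCP position; "orientation": TCP orientation; "contact_force": force on the tool from outside, world axes, zero at the start; "ft_torque": the same for the moment, N m; "opening": finger opening in m; "grip_force": force on a finger pad.
Only numpy, scipy, OpenCV 4.12 (cv2) and the standard library are available. Lean on these libraries where they do the work, as an engineer would, in place of code of your own. Each camera call takes 0.05 s, during which the arm holds its last target. There are 200 camera calls.

### The job

Load the carrier that holds five capped vials into the rack loader: stand it in the open mouth of the lane, slide it along the lane floor under the scanner bridge, and bring it fully home against the stop at the far end, pushing the stiff buffer all the way in. Then swing the gate shut across the lane behind it. Keep the carrier upright throughout and leave the other things on the bench where they stand.

Things in the scene. Friction and masses are not known exactly. Their poses are not given: they have to be found in the camera images.
- loader: White rack loader fixed to the bench, 175 mm (x) by 335 mm (y). Origin at bench level in the middle of the lane, z up. A straight lane runs along its y axis at x = 0: open mouth at +y, stop at -y. The lane floor is 10 mm above the bench. In all entries, heights called 'over floor' are above that lane floor, and y or x values in mm are in this frame.
- mouth (a point): Middle of the lane's open mouth, on the lane floor (x 0, y +95). Mouth from y +154 to +36: open above, 48 mm wide between guides 8 mm high. A funnel from y +36 to +4 narrows the lane to 36 mm, its width from there to the stop. Axes as the loader's.
- bridge (a point): Middle of the underside of the bridge beam (x 0, y -18). The beam crosses the lane from y 0 to -36, underside 68 and top 82 over floor, on posts with 84 mm between them (outer faces at x -62 and +62). A scanner head 92 high over floor stands beside it at x +62 to +74. Axes as the loader's.
- home (a point): Where the carrier's origin lies when fully home (x 0, y -80, lane floor). Bay from y -36 to -150: open above, but lips on both walls (9 to 13 over floor) leave 29 mm between them, so a carrier's foot enters only by sliding in from the mouth. Rigid foot stop: face at y -140; stop block 45 high over floor behind it, y -153 to -180, x -26 to +26. Axes as the loader's.
- buffer (a joint): How far the rubber buffer in front of the stop (22 mm wide, 17 to 37 over floor) stands out towards the mouth, m: 0 = fully pushed in, its face flush with the foot stop (y -140); up to 0.025. No spring: it stays where it is left; it is pushed along -y against about 4 N of friction and meets a hard stop at 0.
- gate (a joint): Angle of the gate, rad: a bar, hinge to peg 110 mm, 10 mm wide, 20 to 32 over floor. Starts at 0 to 0.2. 0 = wide open, leaning 0.2 rad outwards; 0.2 = parallel to the lane, pointing along +y; 1.771 = shut, a hard stop, across the lane along +x. Grows clockwise seen from above. Friction about 0.06 N m, stays where left.
- gate_peg (a point): Upright round steel peg at the gate's free end, 14 mm thick, 30 to 75 over floor, free all round. This point is on its axis, 60 over floor (15 mm below its top).
- gate_hinge (a point): On the gate's upright hinge axis, at the height of the bar (x -75, y +26), on the robot's side of the lane.
- rack: The carrier to load: grey plastic, 120 mm long (x), FIVE white-capped vials fixed in a row. Body 24 mm wide (y), 48 high; foot flange 32 mm wide, 6 high, full length; caps 15 mm thick, up to 60 above its underside. About 0.22 kg. Origin at the centre of its underside, z up. Ends alike: either way round. Starts on the bench left or right of the loader.
- half_rack: Bystander: a carrier of the same shape with only two capped vials; stands on the other side of the loader. Origin as the rack's.
- tube_tray: Bystander: white tray 110 by 210 mm of tubes with red caps, 92 mm high, beyond the loader; origin under its centre.
- reagent: Bystander: white bottle 56 mm thick, 130 mm high; origin under its centre.
- jar: Bystander: amber jar 64 mm thick, 75 mm high; origin under its centre.
- beaker: Bystander: white plastic beaker 60 mm wide, 70 mm high; origin under its centre.
- tip_box: Bystander: blue box 115 by 80 by 60 mm; origin under its centre.
- code_reader: Bystander: white hand-held code reader lying on the bench, about 130 by 60 mm, 34 mm high; origin under its handle's middle.
Things that resemble listed ones, but are neither listed nor needed, are in the scene too. Leave any purple or yellow look-alike of the rack alone.

How it is judged:
On the way, in this order (a step that is already met when the one before it is completed fails the run):
1. the five-vial carrier stands on the lane floor partly under the bridge, on its way along the lane (x of rack in the frame of loader between -0.006 and 0.006 m and z of rack in the frame of loader between 0.006 and 0.014 m and y of rack in the frame of loader between -0.06 and 0.035 m), for 0.05 s.
2. the carrier is fully home at the far end of the lane, with the gate still open (x of rack in the frame of loader between -0.006 and 0.006 m and z of rack in the frame of loader between 0.006 and 0.014 m and y of rack in the frame of loader below -0.0765 m and angle between rack's own z axis and vertical below 0.06 rad and angle between the x axis of rack and the y axis of loader, either way round below 0.1 rad and not (value of joint gate above 1.7 rad)), for 0.1 s.
3. the gate is shut behind it (value of joint gate above 1.7 rad), for 0.1 s.
At the end, for the whole second after the job is handed in: The five-vial carrier stands upright on the lane floor beyond the bridge, within 3.5 mm of fully home against the stop, released and at rest, and the gate is shut to within 0.07 rad of its stop (x of rack in the frame of loader between -0.006 and 0.006 m and z of rack in the frame of loader between 0.006 and 0.014 m and y of rack in the frame of loader below -0.0765 m and angle between rack's own z axis and vertical below 0.06 rad and angle between the x axis of rack and the y axis of loader, either way round below 0.1 rad and value of joint gate above 1.7 rad and linear speed of rack below 0.01 m/s and contact force between rack and the fingers below 0.1 N); the robot touches nothing.
It fails at once if the five-vial carrier is tipped by more than about 35 degrees (angle between rack's own z axis and vertical above 0.6 rad).
It fails at once if another thing on the bench is moved by more than 30 mm (distance of any of half_rack, tube_tray, reagent, jar, beaker, tip_box, code_reader from where it was at the start of the episode above 0.03 m).
It also fails if it takes over 72 s, if anything falls off the work surface, if the arm or the gripper's body presses on something with over 40 N, if the wrist force passes 120 N, or if a joint passes its speed limit or range.

## Working session

There is one attempt and no reset: what is moved stays moved. The work goes in short steps, Python scripts to look and compute and a shell command to move; the robot and the scene stay as the last step left them, time stands still between calls to the robot, and variables do not carry over. Pictures are saved under pics/ and viewed, at most 10 in all, crops included, and the job is handed in when it is done.

```bash
mkdir -p pics; ls; cat > h.py <<'E'
import numpy as np, cv2
from station import r
from scipy.spatial.transform import Rotation as Ro
def ray(c,uv):
    d=np.linalg.inv(c["mtx"])@np.array([uv[0],uv[1],1.]); R=np.array(c["R"]); t=np.array(c["t"])
    return -R.T@t, R.T@d
def onz(c,uv,z):
    o,d=ray(c,uv); return o+d*(z-o[2])/d[2]
def proj(c,X):
    p=np.array(c["R"])@np.array(X)+np.array(c["t"]); p=np.array(c["mtx"])@p; return p[:2]/p[2]
def save(c,n): cv2.imwrite("pics/"+n,c["frame"][:,:,::-1])
E
python3 - <<'E'
from h import *
for n in ("top","side"):
    c=r.read_camera(n); save(c,n+"0.png"); print(n,ray(c,(320,240)))
    for t in ["loader","rack","half_rack","gate_peg","buffer","tube_tray","reagent","jar","beaker","tip_box","code_reader"]:
        for d in r.trace(n,t)[:3]:
            if d["conf"]>.2: print(t,round(d["conf"],2),np.round(d["centre"]),d["region"].sum(),np.round(onz(c,d["centre"],.03),3))
print(r.observe())
E
```

```text
pics
top (array([ 0.44603106, -0.03906404,  1.41934746]), array([ 0.06418296, -0.02015423, -0.99777652]))
loader 0.92 [294. 260.] 9410 [ 0.485 -0.003  0.03 ]
loader 0.48 [293. 137.] 4081 [0.793 0.005 0.03 ]
rack 0.97 [532. 259.] 648 [ 0.499 -0.597  0.03 ]
rack 0.94 [414. 301.] 634 [ 0.389 -0.303  0.03 ]
rack 0.67 [170. 265.] 725 [0.466 0.301 0.03 ]
half_rack 0.74 [170. 266.] 774 [0.462 0.301 0.03 ]
gate_peg 0.8 [254. 286.] 242 [0.419 0.094 0.03 ]
tube_tray 0.74 [292. 137.] 4011 [0.793 0.007 0.03 ]
reagent 0.83 [207. 151.] 607 [0.753 0.219 0.03 ]
jar 0.88 [377. 150.] 614 [ 0.764 -0.205  0.03 ]
beaker 0.71 [441. 178.] 546 [ 0.697 -0.368  0.03 ]
tip_box 0.83 [100. 236.] 1962 [0.534 0.478 0.03 ]
code_reader 0.77 [479. 275.] 922 [ 0.457 -0.464  0.03 ]
side (array([ 0.45722612, -1.24271262,  0.85697148]), array([ 0.02947033,  0.84154022, -0.5393902 ]))
loader 0.77 [313. 260.] 5344 [ 0.482 -0.044  0.03 ]
loader 0.73 [436. 300.] 1029 [ 0.763 -0.202  0.03 ]
rack 0.94 [198. 326.] 1039 [ 0.238 -0.297  0.03 ]
rack 0.88 [345. 343.] 1581 [ 0.546 -0.346  0.03 ]
rack 0.62 [328. 448.] 1583 [ 0.502 -0
[... 651 characters left out ...]
45 [ 0.457 -0.476  0.03 ]
{'time_s': 1.2, 'q': array([-1.51678935e+00,  2.58607555e-01,  1.53496909e+00, -3.00147053e-05,
        1.34802294e+00, -2.02834904e-01]), 'qvel': array([-0.00119426, -0.00025893,  0.00025446,  0.0011222 ,  0.00128722,
        0.00080979]), 'tau': array([ 2.60251982e-03, -4.45927012e+01, -2.90894043e+01, -1.91621780e-04,
        8.80643784e-04, -2.37025307e-05]), 'tool_pos': array([ 0.13971161, -0.53197053,  0.3039181 ]), 'orientation': array([-3.11571242e+00, -4.02347423e-01,  4.50454172e-05]), 'contact_force': array([ 1.06009727, -0.25087503, -0.05142584]), 'ft_torque': array([0.01461818, 0.00616126, 0.01936607]), 'grip_force': 0.0, 'opening': 0.08558739550772698}
```

View images.

View pics/top0.png

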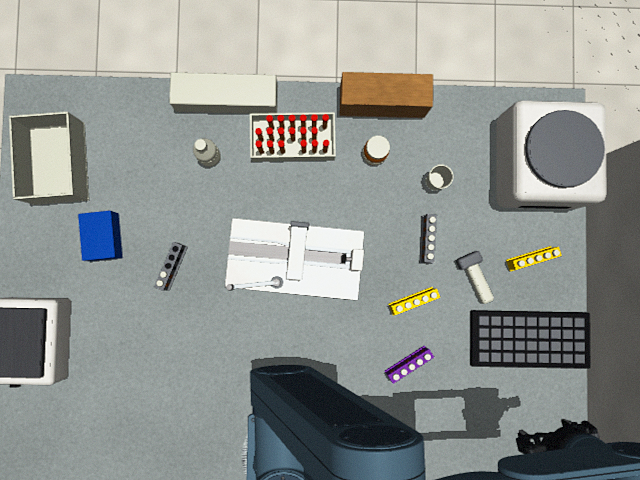

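View pics/side0.png

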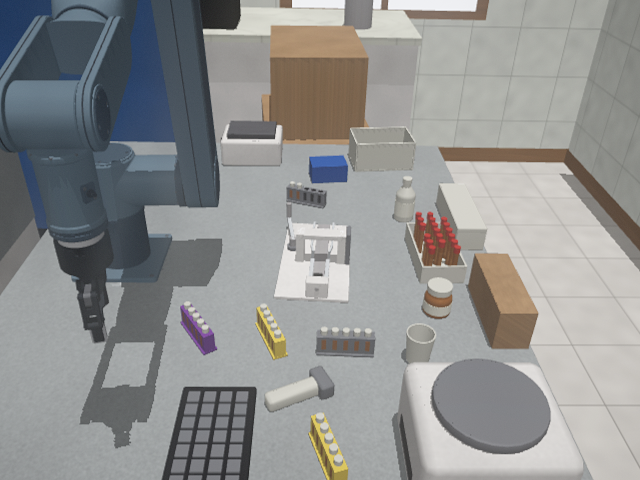

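The top view shows these rack look-alikes:
- grey carrier with five white caps at (428,238)
- grey half_rack with two caps at (170,265)
- yellow carriers at (414,301) and (534,259)
- purple carrier at (409,364)

I choose (428,238). The side view agrees, with the grey carrier and its five caps at (345,343). The loader is centred at about (294,260). Its mouth faces image left (+y) and its stop faces image right. The gate peg is near (230,287).

```bash
python3 - <<'E'
from h import *
c=r.read_camera("top")
f=c["frame"]
cv2.imwrite("pics/crop1.png",np.hstack([cv2.resize(f[200:280,390:470],(400,400),interpolation=2),cv2.resize(f[215:305,300:390],(400,400),interpolation=2)])[:,:,::-1])
for t in ["rack","loader"]:
  for d in r.trace("top",t)[:4]:
    m=d["region"].astype(np.uint8)
    m=cv2.morphologyEx(m,cv2.MORPH_OPEN,np.ones((3,3)))
    pts=cv2.findNonZero(m)[:,0]
    h=.03 if t=="rack" else .01
    W=np.array([onz(c,p,h)[:2] for p in pts])
    (cx,cy),(w,hh),a=cv2.minAreaRect((W*1000).astype(np.float32))
    print(t,round(d["conf"],2),np.round(d["centre"]),"ctr",round(cx,1),round(cy,1),"size",round(w),round(hh),"ang",round(a,1))
E
```

```text
rack 0.9 [426. 237.] ctr 546.2 -336.0 size 37 122 ang 87.3
rack 0.76 [415. 302.] ctr 390.1 -303.9 size 35 126 ang 22.7
rack 0.61 [409. 364.] ctr 234.4 -293.2 size 39 125 ang 33.9
rack 0.6 [530. 259.] ctr 503.3 -601.9 size 34 138 ang 17.7
loader 0.88 [294. 258.] ctr 490.2 -7.1 size 341 186 ang 86.0
```

View pics/crop1.png

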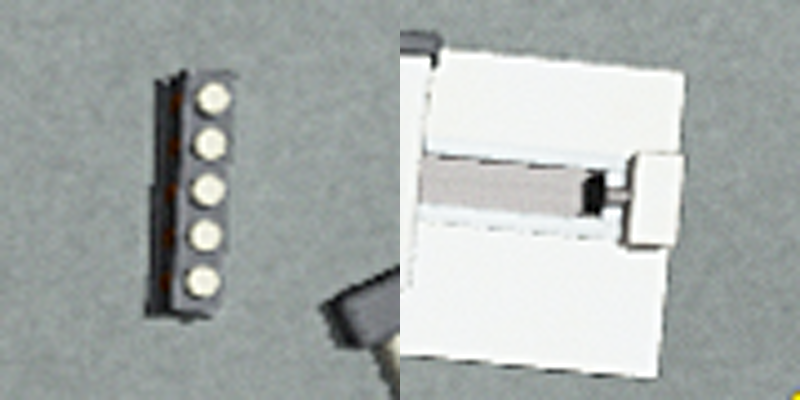

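The left crop confirms a grey carrier with five white caps. In the top picture, the outer caps are at about (432,219.6) and (430,256.4). The right crop shows the bay with the black buffer standing out, at about (342,257).

```bash
cat >> h.py <<'E'
def state():
    s=r.observe(); M=Ro.from_rotvec(s["orientation"]).as_matrix(); return s,np.array(s["tool_pos"]),M,np.degrees(np.arctan2(M[1,0],M[0,0]))
def plan(xyz,yaw):
    "turn first (units of 5deg), then shift in turned tool frame (units of 30mm)"
    s,p,M,y=state(); T=((yaw-y+180)%360-180)
    a=np.radians(yaw); x=np.array([np.cos(a),np.sin(a),0]); yy=np.array([np.sin(a),-np.cos(a),0])
    d=np.array(xyz)-p
    print("t",round(s["time_s"],2),"pos",np.round(p,4),"yaw",round(y,2),"turn",round(-T/5,2),"shift",np.round([d@x/.03,d@yy/.03,-d[2]/.03],2))
E
python3 - <<'E'
from h import *
c=r.read_camera("top")
a=onz(c,(432.4,219.6),.06);b=onz(c,(430.4,256.4),.06)
m=(a+b)/2;d=a-b;print(m,np.linalg.norm(d),np.degrees(np.arctan2(d[1],d[0])), r.tcp_to_tips)
plan([m[0]-.05,m[1],.25],np.degrees(np.arctan2(d[1],d[0])))
E
```

```text
[ 0.54425896 -0.33827896  0.06      ] 0.09020544489647239 -2.6065262388317 0.0726
t 1.4 pos [ 0.1397 -0.532   0.3039] yaw 14.72 turn 3.46 shift [11.51 -6.99  1.8 ]
```

```bash
python3 -m jog '[[0,0,0,0,1],[0,0,0,0,1],[0,0,0,0,1],[0,0,0,0,0.46],[0,0.95,-0.6,0.15,0],[0,0.95,-0.6,0.15,0],[0,0.95,-0.6,0.15,0],[0,0.95,-0.6,0.15,0],[0,0.95,-0.6,0.15,0],[0,0.95,-0.6,0.15,0],[0,0.95,-0.6,0.15,0],[0,0.95,-0.6,0.15,0]]'
python3 -m jog '[[0,0.95,-0.6,0.15,0],[0,0.95,-0.6,0.15,0],[0,0.95,-0.6,0.15,0],[0,0.95,-0.4,0.15,0],[0,0,0,0,0],[0,0,0,0,0]]'
python3 - <<'E'
from h import *
c=r.read_camera("wrist"); save(c,"w1.png")
print(ray(c,(320,240)))
d=r.trace("wrist","rack"); 
for k in d[:3]: print(k["conf"],k["centre"],onz(c,k["centre"],.048),k["region"].sum())
print(proj(c,[.545,-.337,.06]))
plan([.579,-.3385,.09],-2.6)
E
```

```text
time_s: 2.4
tool_pos: [0.3753, -0.3974, 0.2678]
orientation: [3.14, -0.071, 0.0]
contact_force: [0.9, 0.1, 0.7]
opening: 0.0855
grip_force: 0.0
time_s: 2.9
tool_pos: [0.4919, -0.3365, 0.2493]
orientation: [-3.14, 0.066, 0.001]
contact_force: [-0.8, -0.5, 0.2]
opening: 0.0857
grip_force: 0.0
(array([ 0.56813431, -0.33857717,  0.32031376]), array([-0.30065917, -0.00116582, -0.95381692]))
0.9 [310.7, 135.4] [ 0.55291194 -0.33563082  0.048     ] 8075
0.62 [316.3, 439.3] [ 0.3118204  -0.32937446  0.048     ] 294
0.6 [278.2, 343.7] [ 0.40187706 -0.3043622   0.048     ] 8879
[313.31861537 149.55600624]
t 3.0 pos [ 0.4904 -0.3378  0.2498] yaw -2.57 turn 0.01 shift [ 2.95 -0.11  5.33]
```

View pics/w1.png

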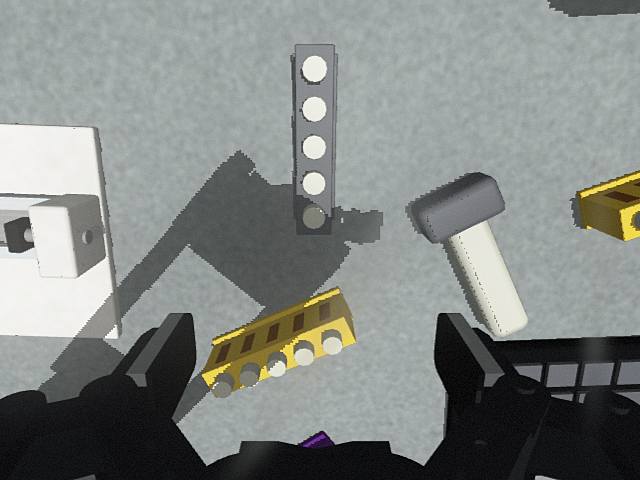

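The wrist picture shows the grey five-cap carrier upright, with its end caps at (314.5,68) and (313.5,216). The yellow look-alike is below it at (280,343).

```bash
python3 - <<'E'
from h import *
c=r.read_camera("wrist")
a=onz(c,(314.5,68),.06);b=onz(c,(313.5,216),.06);d=a-b;m=(a+b)/2;y=np.degrees(np.arctan2(d[1],d[0]))
print(m,np.linalg.norm(d),y)
plan(np.r_[(m+.35*d)[:2],.091],y)
E
```

```text
[ 0.54562698 -0.33902985  0.06      ] 0.08947189265950185 -2.9992055955629633
t 3.05 pos [ 0.4901 -0.3381  0.25  ] yaw -2.63 turn 0.07 shift [ 2.89 -0.07  5.3 ]
```

```bash
python3 -m jog '[[0,0.72,-0.02,0,0.07],[0,0.72,-0.02,0,0],[0,0.72,-0.02,0.3,0],[0,0.73,-0.01,0.8,0],[0,0,0,0.8,0],[0,0,0,0.8,0],[0,0,0,0.8,0],[0,0,0,0.8,0],[0,0,0,0.7,0],[0,0,0,0.3,0],[0,0,0,0,0],[0,0,0,0,0]]'
python3 -c "
from h import *
plan([.5770,-.3406,.091],-3)"
```

```text
time_s: 4.05
tool_pos: [0.5771, -0.3407, 0.0914]
orientation: [3.14, -0.083, 0.0]
contact_force: [-0.4, -0.0, 0.1]
opening: 0.0851
grip_force: 0.0
t 4.05 pos [ 0.5771 -0.3407  0.0914] yaw -3.01 turn -0.0 shift [-0.   -0.    0.01]
```

```bash
python3 -m jog '[[1,0,0,0,0],[1,0,0,0,0],[1,0,0,0,0],[1,0,0,0,0],[1,0,0,0,0],[1,0,0,0,0],[1,0,0,0,0],[1,0,0,0,0]]'
python3 -m jog '[[1,0,0,-0.2,0],[1,0,0,-0.6,0],[1,0,0,-0.8,0],[1,0,0,-0.9,0],[1,0,0,-0.9,0],[1,0,0,-0.9,0],[1,0,0,-0.7,0],[1,0,0,0,0],[1,0,0,0,0]]'
python3 - <<'E'
from h import *
c=r.read_camera("wrist"); cw=r.read_camera("top"); save(cw,"t2.png")
d=r.trace("wrist","rack")
print([(k["conf"],k["centre"],k["region"].sum()) for k in d[:2]])
cv2.imwrite("pics/w2.png",np.vstack([c["frame"],])[:,:,::-1])
E
```

```text
time_s: 4.72
tool_pos: [0.578, -0.34, 0.0918]
orientation: [3.14, -0.08, 0.002]
contact_force: [0.2, 0.2, 5.8]
opening: 0.0233
grip_force: 60.4
time_s: 5.47
tool_pos: [0.5777, -0.3399, 0.2414]
orientation: [3.14, -0.08, 0.002]
contact_force: [-0.0, -0.6, -2.9]
opening: 0.0231
grip_force: 59.5
[(0.92, [610.0, 308.7], np.int64(4595)), (0.8, [273.3, 427.9], np.int64(427))]
```

View pics/w2.png

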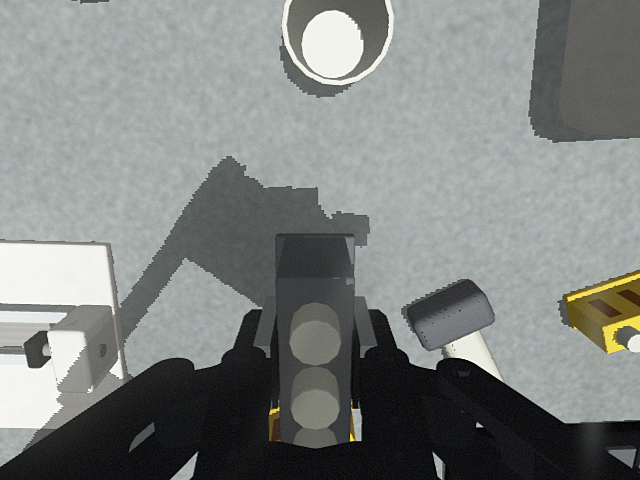

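The wrist picture shows the carrier held upright between the fingers, with caps at (315,335) and (315,400). Its end protrudes past the fingers, and the beaker at (335,40) is clear. Next I move to a spot where the wrist camera can see the whole loader.

```bash
python3 -m jog '[[1,0,0,-0.7,0],[1,-0.2,-0.6,-0.7,0],[1,-0.3,-0.8,-0.7,0],[1,-0.3,-0.9,-0.7,0],[1,-0.3,-0.9,-0.2,0],[1,-0.3,-0.9,0,0],[1,-0.3,-0.9,0,0],[1,-0.2,-0.6,0,0],[1,-0.2,-0.3,0,0],[1,0,0,0,0],[1,0,0,0,0],[1,0,0,0,0]]'
python3 - <<'E'
from h import *
c=r.read_camera("wrist"); save(c,"w3.png")
for t in ["loader","gate_peg","buffer","bridge","rack"]:
    print(t,[(round(k["conf"],2),k["centre"],k["region"].sum()) for k in r.trace("wrist",t)[:2]])
s,p,M,y=state(); print(p,y)
E
```

```text
time_s: 6.62
tool_pos: [0.524, -0.161, 0.3303]
orientation: [3.14, -0.082, -0.001]
contact_force: [0.5, -0.4, -3.2]
opening: 0.023
grip_force: 59.6
loader [(0.97, [144.3, 224.9], np.int64(51801)), (0.59, [314.4, 335.6], np.int64(16193))]
gate_peg [(0.86, [52.6, 315.6], np.int64(1353))]
buffer []
bridge [(0.87, [146.6, 223.2], np.int64(51869))]
rack [(0.79, [313.9, 334.6], np.int64(15694)), (0.67, [443.7, 463.2], np.int64(460))]
[ 0.52381475 -0.16055554  0.33065795] -2.9900513921614618
```

View pics/w3.png

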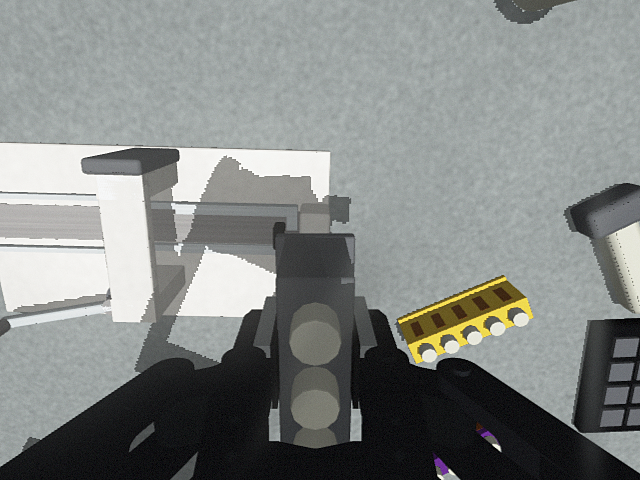

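```bash
python3 - <<'E'
import cv2
f=cv2.imread("pics/w3.png")[135:335,0:335]; g=cv2.imread("pics/t2.png")[210:305,220:370]
cv2.imwrite("pics/c3.png",cv2.resize(f,None,fx=2.35,fy=2.35,interpolation=cv2.INTER_CUBIC))
cv2.imwrite("pics/c4.png",cv2.resize(g,None,fx=5,fy=5,interpolation=cv2.INTER_CUBIC))
E
```

```text
(no output)
```

View pics/c3.png

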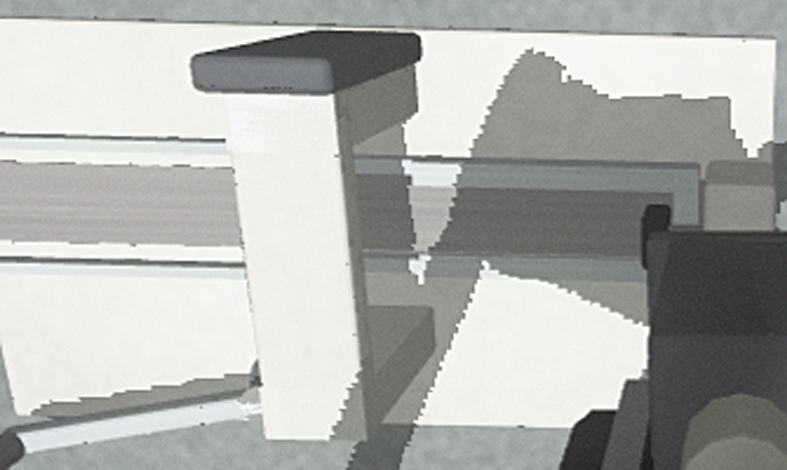

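View pics/c4.png

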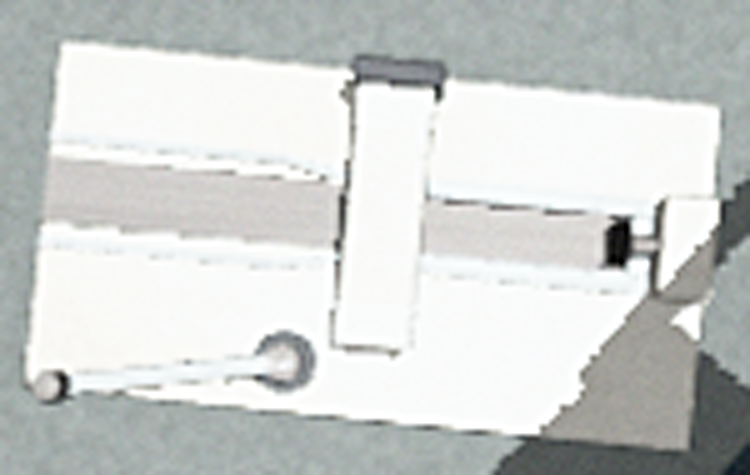

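Crop c3 shows the bay lips, the bridge top face and the plate edge with its corner at (775,38). Crop c4 shows the four plate corners at (60,43), (718,107), (690,450) and (28,383). It also shows the peg at (48,386) and the hinge at (283,357). Now I fit the loader pose to these points.

```bash
cat > fit.py <<'E'
from h import *
from scipy.optimize import least_squares
ct=r.read_camera("top"); cw=r.read_camera("wrist")
T=lambda u,v:np.array([220+u/5,210+v/5]); W=lambda u,v:np.array([u/2.35,135+v/2.35])
H=None
obs=[(ct,T(60,43),(87.5,154,H)),(ct,T(718,107),(87.5,-181,H)),(ct,T(28,383),(-87.5,154,H)),(ct,T(690,450),(-87.5,-181,H)),
(ct,T(334,347),(-62,0,82)),(ct,T(410,354),(-62,-36,82)),
(cw,W(775,38),(87.5,-181,H)),(cw,W(265,438),(-62,0,82)),(cw,W(367,440),(-62,-36,82))]
lines=[(cw,W(460,187),(14.5,0,13)),(cw,W(665,193),(14.5,0,13)),(cw,W(2,18),(87.5,0,H))]
def w(p,X):
    z=p[3] if X[2] is None else X[2]/1000
    a=p[2]; x,y=X[0]/1000,X[1]/1000
    return np.array([p[0]+np.cos(a)*x-np.sin(a)*y,p[1]+np.sin(a)*x+np.cos(a)*y,.01+z])
def res(p):
    e=[]
    for c,uv,X in obs: e+=list((proj(c,w(p,X))-uv)*(1000/430*.42 if c is cw else 2.5))
    for c,uv,X in lines:
        P=w(p,X); g=onz(c,uv,P[2])-P; e.append(1000*(g[0]*np.cos(p[2])+g[1]*np.sin(p[2])))
    return np.array(e)
s=least_squares(res,[.49,-.007,-.08,0],loss="soft_l1",x_scale=[.01,.01,.01,.002]); print(s.x,np.degrees(s.x[2])); print(np.round(res(s.x),1))
p=s.x
def toL(X):
    a=p[2]; d=np.array(X[:2])-p[:2]; return 1000*np.array([np.cos(a)*d[0]+np.sin(a)*d[1],-np.sin(a)*d[0]+np.cos(a)*d[1]])
print("peg",toL(onz(ct,T(48,386),.085)),"hinge",toL(onz(ct,T(283,357),.045)))
# rack in hand
q=r.observe(); st,pos,M,yaw=state()
e=onz(cw,(315,335),pos[2]-.031); print("end cap in tool x,y mm",1000*(M.T@(e-pos)))
for X in [(0,95,0),(0,95,50)]: print(w(p,X))
E
python3 fit.py
```

```text
[ 0.49697886  0.00872347 -0.05916356 -0.00915614] -3.389822234943641
[ -0.5  -6.4  -0.8 -11.8   0.2  -4.1   0.2 -11.3  -1.8   1.4  -1.8   1.
   0.5 -12.    3.6   5.    2.9   4.4   3.9   1.9  -5.7]
peg [-89.71647798 132.15615606] hinge [-67.80798829  24.58411798]
end cap in tool x,y mm [16.31960754 -0.81247101 30.99877673]
[0.50259612 0.10355726 0.01      ]
[0.50259612 0.10355726 0.06      ]
```

```bash
python3 - <<'E'
s=open("fit.py").read()
s=s.replace("(87.5,0,H))]","(87.5,0,H)),(ct,T(47,190.5),(0,0,0)),(ct,T(515,236),(0,0,13)),(cw,W(100,204),(0,0,0))]")
s=s.replace("x,y=X[0]/1000,X[1]/1000","x,y=X[0]/1000+(p[4] if X[2] is None else 0),X[1]/1000")
s=s.replace("-.08,0],","-.08,0,-.012],").replace(".002])",".002,.01])")
open("fit.py","w").write(s)
E
python3 fit.py
```

```text
[ 0.50077621  0.00795847 -0.07550605 -0.01163312 -0.01226668] -4.326178145124634
[ 1.1 -0.2 -0.2 -0.4 -1.   1.6 -1.9 -0.2 -2.  -2.7 -2.1 -2.5  2.2 -0.3
  2.7  0.9  2.3  0.9  0.8  0.2  0.2 -0.8 -1.4  1.1]
peg [-95.70839528 131.14875788] hinge [-72.04491407  23.94910792]
end cap in tool x,y mm [16.27556072 -0.86003268 31.00043381]
[0.50794247 0.10268779 0.01      ]
[0.50794247 0.10268779 0.06      ]
```

```bash
python3 -m jog '[[1,0,0,0,-1],[1,0,0,0,-1],[1,0,0,0,-1],[1,0,0,0,-1],[1,0,0,0,-1],[1,0,0,0,-1],[1,0,0,0,-1],[1,0,0,0,-1],[1,0,0,0,-1],[1,0,0,0,-1],[1,0,0,0,-1],[1,0,0,0,-1]]'
python3 -m jog '[[1,0,0,0,-1],[1,0,0,0,-1],[1,0,0,0,-1],[1,0,0,0,-1],[1,0,0,0,-1],[1,0,0,0,-0.73],[1,0,0,0,0],[1,0,0,0,0]]'
python3 -c "
from h import *
plan([.5102,.1316,.16],85.67)"
```

```text
time_s: 8.12
tool_pos: [0.5237, -0.1598, 0.3309]
orientation: [-2.757, -1.507, -0.0]
contact_force: [0.4, -0.4, -2.1]
opening: 0.023
grip_force: 59.6
time_s: 8.78
tool_pos: [0.5236, -0.1598, 0.3309]
orientation: [-2.305, -2.135, 0.0]
contact_force: [0.7, -0.6, -3.2]
opening: 0.0231
grip_force: 59.6
t 8.78 pos [ 0.5236 -0.1598  0.3309] yaw 85.6 turn -0.01 shift [ 9.65 -1.18  5.7 ]
```

```bash
python3 -m jog '[[1,0.5,-0.1,0,0],[1,0.9,-0.1,0,0],[1,0.9,-0.1,0,0],[1,0.9,-0.1,0,0],[1,0.9,-0.1,0,0],[1,0.9,-0.1,0,0],[1,0.9,-0.1,0,0],[1,0.9,-0.1,0,0],[1,0.9,-0.1,0,0],[1,0.9,-0.1,0,0],[1,0.7,-0.1,0,0],[1,0.35,-0.08,0,0]]'
python3 -m jog '[[1,0,0,0.5,0],[1,0,0,0.8,0],[1,0,0,0.9,0],[1,0,0,0.9,0],[1,0,0,0.9,0],[1,0,0,0.8,0],[1,0,0,0.6,0],[1,0,0,0.3,0],[1,0,0,0,0],[1,0,0,0,0]]'
python3 - <<'E'
from h import *
c=r.read_camera("wrist"); f=c["frame"]
s=r.read_camera("side")["frame"][200:310,260:370]
cv2.imwrite("pics/w4.png",np.hstack([cv2.resize(f,(480,360),interpolation=3),cv2.resize(s,(320,360),interpolation=2)])[:,:,::-1])
plan([.5102,.1316,.102],85.67)
E
```

```text
time_s: 9.78
tool_pos: [0.5092, 0.1345, 0.331]
orientation: [-2.301, -2.137, -0.001]
contact_force: [-0.1, 0.3, -3.2]
opening: 0.0234
grip_force: 59.6
time_s: 10.62
tool_pos: [0.5102, 0.1314, 0.1602]
orientation: [2.304, 2.136, -0.0]
contact_force: [0.3, 0.4, -1.8]
opening: 0.0232
grip_force: 59.5
t 10.72 pos [0.511  0.1315 0.1614] yaw 85.7 turn 0.01 shift [ 0.   -0.03  1.98]
```

View pics/w4.png

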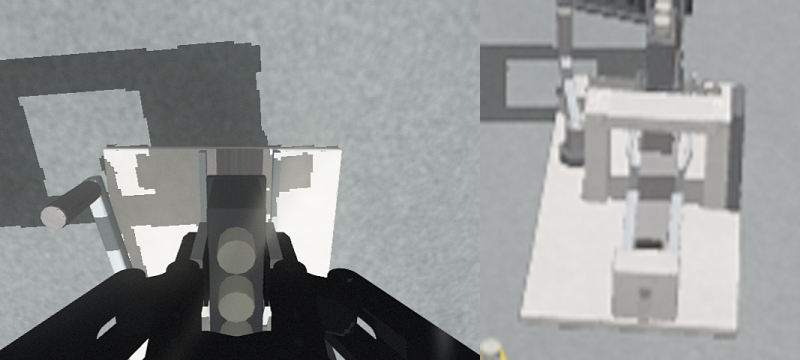

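The left half shows the carrier centred (column 237) between the mouth guides (columns 204 and 273). The gate peg at (55,215) is well clear to the left. I lower it now.

```bash
python3 -m jog '[[1,0,0,0.5,0],[1,0,0,0.6,0],[1,0,0,0.5,0],[1,0,0,0.2,0],[1,0,0,0.1,0],[1,0,0,0,0],[1,0,0,0,0]]'
python3 -m jog '[[1,0,0,0.04,0],[1,0,0,0.04,0],[1,0,0,0,0]]'
```

```text
time_s: 11.3
tool_pos: [0.5108, 0.1315, 0.1039]
orientation: [2.302, 2.136, 0.002]
contact_force: [0.7, 0.0, -2.2]
opening: 0.0227
grip_force: 59.5
time_s: 11.55
tool_pos: [0.5108, 0.1316, 0.1017]
orientation: [2.302, 2.136, 0.003]
contact_force: [-0.6, 0.6, 3.4]
opening: 0.023
grip_force: 60.4
```

```bash
python3 -m jog '[[1,-0.2,0,0,0],[1,-0.2,0,0,0],[1,-0.2,0,0,0],[1,-0.2,0,0,0],[1,-0.2,0,0,0],[1,-0.2,0,0,0],[1,-0.2,0,0,0],[1,-0.2,0,0,0],[1,0,0,0,0]]'
python3 -c "
from h import *
plan([.5108-0,.1,.1017],85.67)"
```

```text
time_s: 12.3
tool_pos: [0.5075, 0.0827, 0.1017]
orientation: [2.302, 2.135, 0.003]
contact_force: [-0.5, 0.4, 7.2]
opening: 0.0231
grip_force: 60.8
t 12.3 pos [0.5075 0.0827 0.1017] yaw 85.68 turn 0.0 shift [0.58 0.07 0.  ]
```

```bash
python3 -m jog '[[1,-0.2,0,-0.01,0],[1,-0.2,0,0,0],[1,-0.2,0,0,0],[1,-0.2,0,0,0],[1,-0.2,0,0,0],[1,-0.2,0,0,0],[1,-0.2,0,0,0],[1,-0.2,0,0,0],[1,-0.2,0,0,0],[1,0,0,0,0]]'
python3 -c "
from h import *
s,p,M,y=state(); a=-.0755; d=p[:2]-[.50078,.00796]
print(np.cos(a)*d[0]+np.sin(a)*d[1],-np.sin(a)*d[0]+np.cos(a)*d[1],s['ft_torque'])"
```

```text
time_s: 13.13
tool_pos: [0.503, 0.0286, 0.1017]
orientation: [2.302, 2.135, 0.002]
contact_force: [-0.9, 1.2, 8.5]
opening: 0.0234
grip_force: 60.9
0.0006832020929765498 0.020785007800160616 [0.0753096  0.15759946 0.00632316]
```

```bash
python3 -m jog '[[0.45,0,0,0,0],[0.45,0,0,0,0],[0.45,0,0,0,0],[0.45,0,0,-0.3,0],[0.45,0,0,-0.7,0],[0.45,0,0,-0.8,0],[0.45,0,0,-0.8,0],[0.45,0,0,-0.6,0],[0.45,-0.3,0,-0.3,0],[0.45,-0.7,0,0,0],[0.45,-0.7,0,0,0],[0.45,-0.6,0,0,0]]'
python3 -m jog '[[0.45,-0.23,0,0,0],[0.45,0,0,0,0],[0.45,0,0,0,0]]'
python3 - <<'E'
from h import *
c=r.read_camera("wrist"); save(c,"w5.png"); t=r.read_camera("top")
s,p,M,y=state(); a=-.0755; d=p[:2]-[.50078,.00796]
print(np.cos(a)*d[0]+np.sin(a)*d[1],-np.sin(a)*d[0]+np.cos(a)*d[1],y)
g=t["frame"][200:310,220:370]
cv2.imwrite("pics/c6.png",np.hstack([cv2.resize(c["frame"],(460,345),interpolation=3),cv2.resize(g,(340,250),interpolation=2)[0:345] if 0 else cv2.copyMakeBorder(cv2.resize(g,(340,249),interpolation=2),0,96,0,0,0)])[:,:,::-1])
E
```

```text
time_s: 14.13
tool_pos: [0.4968, -0.0403, 0.206]
orientation: [2.302, 2.138, -0.001]
contact_force: [0.5, 0.3, 0.1]
opening: 0.0471
grip_force: 0.0
time_s: 14.38
tool_pos: [0.4964, -0.046, 0.2055]
orientation: [-2.304, -2.135, 0.0]
contact_force: [0.1, 1.2, -0.0]
opening: 0.0471
grip_force: 0.0
-0.0002292028733192628 -0.053371485262147106 85.72894024238953
```

View pics/c6.png

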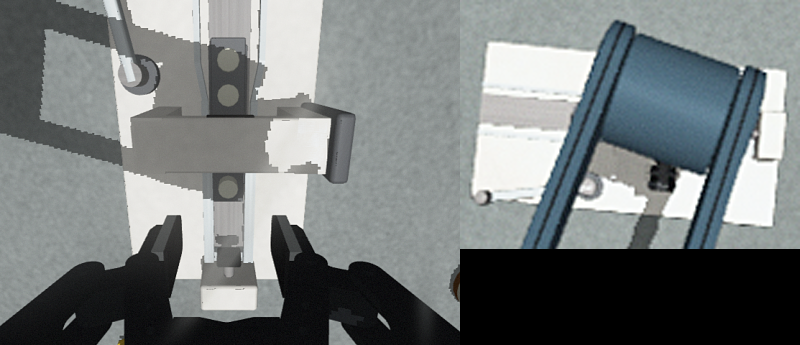

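The picture shows the carrier upright in the lane under the bridge. Its leading cap, at (228,188), is past the beam, and two caps at (228,95) and (228,60) are behind it. The buffer at (228,257) and the stop block at (228,295) are ahead of it.

```bash
python3 - <<'E'
from h import *
c=r.read_camera("wrist"); k=1/.71875; a=-.0755
def L(X): d=X[:2]-[.50078,.00796]; return np.round(1000*np.array([np.cos(a)*d[0]+np.sin(a)*d[1],-np.sin(a)*d[0]+np.cos(a)*d[1]]),1)
for n,u,v,z in [("beam -36 edge",228,173,.092),("beam 0 edge",228,117,.092),("lead cap",228,188,.07),("cap",228,95,.07),("cap",228,60,.07),("lead end top",228,201,.058),("stop block front top edge",228,284,.055)]: print(n,L(onz(c,(u*k,v*k),z)))
E
```

```text
beam -36 edge [  0.8 -34.6]
beam 0 edge [0.7 1.7]
lead cap [  1.  -53.3]
cap [ 0.8 13.8]
cap [ 0.8 35.9]
lead end top [  1.1 -68.9]
stop block front top edge [   1.3 -150. ]
```

```bash
python3 -m jog '[[0.45,0,0.03,0.5,0],[0.45,0,0,0.7,0],[0.45,0,0,0.8,0],[0.45,0,0,0.7,0],[0.45,0,0,0.5,0],[0.45,0,0,0.22,0],[0.45,0,0,0,0],[1,0,0,0,0],[1,0,0,0,0],[1,0,0,0,0],[1,0,0,0,0],[1,0,0,0,0]]'
```

```text
time_s: 15.53
tool_pos: [0.4984, -0.0461, 0.1044]
orientation: [2.302, 2.135, 0.002]
contact_force: [0.6, 1.1, 6.5]
opening: 0.0232
grip_force: 59.9
```

```bash
python3 -m jog '[[1,-0.1,0,0,0],[1,-0.2,0,0,0],[1,-0.2,0,0,0],[1,-0.2,0,0,0],[1,-0.2,0,0,0],[1,-0.2,0,0,0],[1,-0.2,0,0,0],[1,-0.2,0,0,0],[1,-0.2,0,0,0],[1,-0.2,0,0,0],[1,-0.2,0,0,0],[1,0,0,0,0]]'
python3 -m jog '[[1,-0.07,0,0,0],[1,-0.07,0,0,0],[1,0,0,0,0]]'
```

```text
time_s: 16.53
tool_pos: [0.4935, -0.1089, 0.1043]
orientation: [2.303, 2.135, 0.003]
contact_force: [0.5, 2.8, 7.9]
opening: 0.0231
grip_force: 60.1
time_s: 16.78
tool_pos: [0.4933, -0.1121, 0.1043]
orientation: [2.304, 2.136, 0.004]
contact_force: [0.6, 7.4, 8.3]
opening: 0.0229
grip_force: 60.3
```

```bash
python3 -m jog '[[1,-0.05,0,0,0],[1,-0.05,0,0,0],[1,-0.05,0,0,0],[1,0,0,0,0]]'
python3 -m jog '[[1,-0.05,0,0,0],[1,-0.05,0,0,0],[1,0,0,0,0]]'
```

```text
time_s: 17.12
tool_pos: [0.4929, -0.1158, 0.1044]
orientation: [-2.304, -2.135, -0.005]
contact_force: [2.1, 9.8, 9.3]
opening: 0.0228
grip_force: 60.3
time_s: 17.37
tool_pos: [0.4929, -0.1163, 0.1044]
orientation: [-2.303, -2.132, -0.01]
contact_force: [6.4, 22.9, 11.7]
opening: 0.0229
grip_force: 60.8
```

```bash
python3 -m jog '[[1,-0.03,0,0,0],[1,0,0,0,0],[1,0,0,0,0],[0.45,0,0,0,0],[0.45,0,0,0,0],[0.45,0,0,0,0],[0.45,0,0,-0.4,0],[0.45,0,0,-0.8,0],[0.45,0,0,-0.8,0],[0.45,0,0,-0.8,0],[0.45,0,0,-0.8,0],[0.45,0,0,-0.4,0]]'
python3 - <<'E'
from h import *
r.read_camera("wrist"); c=r.read_camera("wrist"); save(c,"w6.png"); a=-.0755
def L(X): d=X[:2]-[.50078,.00796]; return np.round(1000*np.array([np.cos(a)*d[0]+np.sin(a)*d[1],-np.sin(a)*d[0]+np.cos(a)*d[1]]),1)
s,p,M,y=state(); print(p,y,L(p))
for d in r.trace("wrist","rack")[:2]:
    m=d["region"]; ys,xs=np.nonzero(m); print(d["conf"],d["centre"],xs.min(),xs.max(),ys.min(),ys.max(),m.sum())
g=cv2.cvtColor(c["frame"],cv2.COLOR_RGB2GRAY); col=int(proj(c,p+M@[0,0,.06])[0])
h=cv2.HoughCircles(cv2.medianBlur(g,3),cv2.HOUGH_GRADIENT,1,15,param1=100,param2=14,minRadius=8,maxRadius=25)
for u,v,q in (h[0] if h is not None else []):
    if abs(u-col)<15: print("circle",u,v,q,L(onz(c,(u,v),.07)))
print(col,[(v,int(g[v,317])) for v in range(150,440,6)])
E
```

```text
time_s: 18.37
tool_pos: [0.4927, -0.1225, 0.2261]
orientation: [2.301, 2.133, 0.002]
contact_force: [1.1, -0.7, 0.7]
opening: 0.0471
grip_force: 0.0
[ 0.49308109 -0.12254181  0.22561042] 85.66975778207895 [   2.2 -130.7]
0.78 [309.6, 158.7] 287 337 70 255 8112
0.75 [168.5, 455.9] 164 172 445 466 127
circle 311.5 114.5 13.4 [  1.8 -56.3]
circle 311.5 235.5 13.0 [   1.7 -123.5]
circle 310.5 196.5 13.8 [   1.2 -100.5]
circle 311.5 71.5 12.5 [  1.9 -35.1]
circle 310.5 157.5 13.4 [  1.2 -78.8]
313 [(150, 117), (156, 112), (162, 119), (168, 118), (174, 67), (180, 68), (186, 88), (192, 117), (198, 116), (204, 116), (210, 87), (216, 63), (222, 94), (228, 118), (234, 121), (240, 118), (246, 116), (252, 72), (258, 50), (264, 101), (270, 107), (276, 223), (282, 231), (288, 231), (294, 230), (300, 230), (306, 228), (312, 132), (318, 137), (324, 147), (330, 152), (336, 148), (342, 149), (348, 148), (354, 152), (360, 141), (366, 152), (372, 144), (378, 151), (384, 152), (390, 148), (396, 149), (402, 143), (408, 141), (414, 139), (420, 142), (426, 147), (432, 146), (438, 144)]
```

The carrier's mean cap position is at y ≈ -79 to -80, x ≈ +1.5, so it is home. Now the gate.

```bash
python3 -m jog '[[1,0,0,0,-1],[1,0,0,0,-1],[1,0,0,0,-0.3],[1,0,0,0,0]]'
python3 -c "
from h import *
plan([.3775,.1441,.124],97.13)"
```

```text
time_s: 18.85
tool_pos: [0.4911, -0.1213, 0.2214]
orientation: [-2.075, -2.355, 0.002]
contact_force: [0.5, -0.3, -0.2]
opening: 0.0005
grip_force: 0.0
t 18.85 pos [ 0.4911 -0.1213  0.2214] yaw 97.24 turn 0.02 shift [ 9.25 -2.66  3.25]
```

```bash
python3 -m jog '[[1,0.5,-0.3,0,0],[1,0.8,-0.3,0,0],[1,0.9,-0.3,0,0],[1,0.9,-0.3,0,0],[1,0.9,-0.3,0,0],[1,0.9,-0.3,0,0],[1,0.9,-0.3,0,0],[1,0.9,-0.3,0,0],[1,0.9,-0.26,0,0],[1,0.9,0,0,0],[1,0.75,0,0,0],[1,0,0,0,0]]'
python3 -m jog '[[1,0,0,0,0],[1,0,0,0,0]]'
python3 - <<'E'
from h import *
c=r.read_camera("wrist"); t=r.read_camera("top"); a=-.0755
def L(X): d=X[:2]-[.50078,.00796]; return np.round(1000*np.array([np.cos(a)*d[0]+np.sin(a)*d[1],-np.sin(a)*d[0]+np.cos(a)*d[1]]),1)
for cam,n in ((c,"wrist"),(t,"top")):
  for d in r.trace(n,"gate_peg")[:2]:
    ys,xs=np.nonzero(d["region"]); print(n,d["conf"],d["centre"],xs.min(),xs.max(),ys.min(),ys.max(),L(onz(cam,d["centre"],.05)))
print(proj(c,[.50078-.0969*.99715+.07543*.1338,.00796+.07543*.0969+.99715*.1338,.085]))
plan([.3775,.1441,.124],97.13)
E
```

```text
time_s: 19.85
tool_pos: [0.3765, 0.1465, 0.2223]
orientation: [-2.074, -2.357, 0.001]
contact_force: [-0.7, 0.3, 0.7]
opening: 0.0
grip_force: 0.0
time_s: 20.02
tool_pos: [0.3778, 0.1435, 0.2226]
orientation: [-2.077, -2.356, 0.002]
contact_force: [-0.4, 0.2, -0.5]
opening: -0.0004
grip_force: 0.0
wrist 0.88 [374.1, 278.0] 362 400 221 367 [-90.8 108.8]
wrist 0.33 [546.3, 18.3] 448 626 0 63 [-37.5 271.5]
top 0.65 [258.8, 284.2] 232 279 280 288 [-82.9  66.1]
[383.20162673 259.16391755]
t 20.22 pos [0.3782 0.143  0.223 ] yaw 97.1 turn -0.01 shift [ 0.04 -0.02  3.3 ]
```

```bash
python3 -m jog '[[1,0,0,0.4,0],[1,0,0,0.7,0],[1,0,0,0.8,0],[1,0,0,0.7,0],[1,0,0,0.5,0],[1,0,0,0.2,0],[1,0,0,0,0],[1,0,0,0,0]]'
python3 -m jog '[[1,0,0.2,0,0],[1,0,0.2,0,0],[1,0,0.1,0,0],[1,0,0,0,0]]'
python3 -c "
from h import *
c=r.read_camera('wrist')
for d in r.trace('wrist','gate_peg')[:1]:
    ys,xs=np.nonzero(d['region']); print(d['conf'],d['centre'],xs.min(),xs.max(),ys.min(),ys.max())
s,p,M,y=state(); print([np.round(proj(c,p+M@np.array([0,q,.039]))) for q in (.0145,.022,.029)])"
```

```text
time_s: 20.88
tool_pos: [0.3784, 0.1436, 0.1245]
orientation: [-2.078, -2.356, 0.0]
contact_force: [-0.0, -0.8, 0.1]
opening: 0.0
grip_force: 0.0
time_s: 21.22
tool_pos: [0.3946, 0.1459, 0.125]
orientation: [2.076, 2.355, 0.003]
contact_force: [-0.4, 0.6, 0.1]
opening: -0.0001
grip_force: 0.0
0.93 [376.7, 331.9] 354 405 281 368
[array([356., 369.]), array([380., 369.]), array([402., 369.])]
```

```bash
python3 -m jog '[[1,0.05,0.32,0,1],[1,0.05,0.32,0,1],[1,0.05,0.32,0,1],[1,0.05,0.32,0,1],[1,0.05,0.32,0,1],[1,0.05,0.32,0,1],[1,0.05,0.32,0,1],[1,0.05,0.32,0,1],[1,0,0,0,0]]'
cat > g.py <<'E'
from h import *
a=-.0755
def L(X): d=np.array(X)[:2]-[.50078,.00796]; return np.round(1000*np.array([np.cos(a)*d[0]+np.sin(a)*d[1],-np.sin(a)*d[0]+np.cos(a)*d[1]]),1)
def Wd(x,y,z): return np.array([.50078+np.cos(a)*x-np.sin(a)*y,.00796+np.sin(a)*x+np.cos(a)*y,z])
s,p,M,yw=state(); phi=np.radians(85.67-yw); v=L(p)-[-75,26]
g=np.array([np.sin(phi),np.cos(phi)]);t=np.array([np.cos(phi),-np.sin(phi)])
print("phi+.2",phi+.2,"radial",v@g,"tangential",v@t,"F",s["contact_force"])
c=r.read_camera("wrist")
for d in r.trace("wrist","gate_peg")[:1]:
    ys,xs=np.nonzero(d["region"]); print(d["conf"],d["centre"],xs.min(),xs.max(),ys.min(),ys.max())
print([np.round(proj(c,p+M@np.array([0,q,.039]))) for q in (.0145,.022,.029)])
E
python3 g.py
```

```text
time_s: 22.07
tool_pos: [0.4705, 0.1437, 0.1244]
orientation: [2.76, 1.499, 0.002]
contact_force: [1.1, 0.1, 0.1]
opening: -0.0001
grip_force: 0.0
phi+.2 0.7000371088114181 radial 110.440735029079 tangential -21.026032584317093 F [1.13317825 0.13644243 0.12024771]
0.76 [374.9, 327.2] 351 403 280 368
[array([363., 370.]), array([387., 370.]), array([409., 370.])]
```

```bash
python3 -m jog '[[1,0.05,0.32,0,1],[1,0.05,0.32,0,1],[1,0.05,0.32,0,1],[1,0.05,0.32,0,1],[1,0.05,0.32,0,1],[1,0.05,0.32,0,1],[1,0.05,0.32,0,1],[1,0.05,0.32,0,1],[1,0.05,0.32,0,1],[1,0.05,0.32,0,1],[1,0.025,0.16,0,0.5],[1,0,0,0,0]]'
python3 g.py
```

```text
time_s: 23.17
tool_pos: [0.5348, 0.0706, 0.1242]
orientation: [3.139, 0.129, -0.001]
contact_force: [0.4, 0.3, 0.1]
opening: -0.0002
grip_force: 0.0
phi+.2 1.612808611032246 radial 109.0382013125225 tangential -22.120367413987918 F [0.4391519  0.30077716 0.10247579]
0.77 [376.8, 325.8] 351 405 275 369
[array([365., 368.]), array([389., 368.]), array([411., 368.])]
```

```bash
python3 -m jog '[[1,0.03,0.16,0,0.5],[1,0.03,0.16,0,0.5],[1,0.02,0.12,0,0.4],[1,0,0.05,0,0.1],[1,0,0,0,0]]'
python3 -m jog '[[1,0,0.04,0,0],[1,0,0.04,0,0],[1,0,0,0,0]]'
python3 g.py
```

```text
time_s: 23.68
tool_pos: [0.5377, 0.0568, 0.1242]
orientation: [-3.141, 0.073, 0.001]
contact_force: [-0.9, -0.2, 0.4]
opening: -0.0
grip_force: 0.0
time_s: 23.93
tool_pos: [0.5378, 0.0542, 0.1242]
orientation: [-3.141, 0.075, 0.0]
contact_force: [-0.9, 0.1, 0.1]
opening: 0.0001
grip_force: 0.2
phi+.2 1.742745814093707 radial 109.09958970922679 tangential -19.847909846590287 F [-0.90862904  0.05739684  0.09586039]
0.58 [374.9, 325.0] 349 403 274 368
[array([365., 368.]), array([389., 368.]), array([411., 368.])]
```

```bash
python3 -m jog '[[1,0,0.05,0,0],[1,0,0.05,0,0],[1,0,0,0,0]]'
python3 -m jog '[[1,0,0.05,0,0],[1,0,0.05,0,0],[1,0,0,0,0]]'
```

```text
time_s: 24.28
tool_pos: [0.5379, 0.0515, 0.1242]
orientation: [-3.14, 0.077, 0.0]
contact_force: [0.0, 3.1, 0.1]
opening: 0.0003
grip_force: 1.7
time_s: 24.53
tool_pos: [0.5378, 0.0508, 0.1243]
orientation: [-3.136, 0.078, -0.001]
contact_force: [1.4, 15.0, 0.5]
opening: -0.0001
grip_force: 7.6
```

Force rises to 15 N as the gate meets its hard stop. I back off, rise, and verify numerically.

```bash
python3 -m jog '[[1,0,-0.2,0,0],[1,0,-0.4,0,0],[1,0,-0.3,-0.3,0],[1,0,0,-0.8,0],[1,0,0,-0.9,0],[1,0,0,-0.9,0],[1,0,0,-0.9,0],[1,0,0,-0.8,0],[1,0,0,-0.4,0],[1,0,0,0,0],[1,0,0,0,0]]'
python3 - <<'E'
from g import *
for n in ("wrist","top"):
  c=r.read_camera(n)
  for th in ["rack","gate_peg"]:
    for d in r.trace(n,th)[:4]:
      ys,xs=np.nonzero(d["region"]); print(n,th,round(d["conf"],2),np.round(d["centre"]),L(onz(c,d["centre"],.055)),xs.min(),xs.max(),ys.min(),ys.max())
  print(n,"expect rack",proj(c,Wd(0,-.08,.058)),"peg",proj(c,Wd(.035,.026,.085)))
  if n=="wrist":
    g=cv2.medianBlur(cv2.cvtColor(c["frame"],cv2.COLOR_RGB2GRAY),3)
    h=cv2.HoughCircles(g,cv2.HOUGH_GRADIENT,1,12,param1=100,param2=14,minRadius=5,maxRadius=22)
    for u,v,q in h[0]:
      l7=L(onz(c,(u,v),.07)); l8=L(onz(c,(u,v),.085))
      if abs(l7[0])<10 or np.hypot(*(l8-[35,26]))<20: print("circ",u,v,q,l7,l8)
E
```

```text
time_s: 25.45
tool_pos: [0.5392, 0.0754, 0.2751]
orientation: [3.14, -0.076, 0.003]
contact_force: [0.6, -0.8, 0.1]
opening: -0.0
grip_force: 0.0
phi+.2 1.7434790087983094 radial 109.46413773914489 tangential -41.125448921872156 F [ 0.59181019 -0.80565298  0.07496844]
0.93 [370.1, 267.5] 356 392 202 350
[array([365., 368.]), array([389., 368.]), array([411., 368.])]
wrist rack 0.64 [532. 261.] [  5.1 -92.7] 473 598 234 283
wrist gate_peg 0.65 [372. 268.] [-3.8 26.8] 355 392 200 350
wrist expect rack [515.67536404 268.43911525] peg [383.17163185 229.77231042]
circ 492.5 271.5 9.6 [  1.8 -57.4] [  7.6 -50.2]
circ 554.5 274.5 9.6 [   0.6 -102.3] [  6.6 -92.7]
circ 383.5 226.5 9.6 [33.1 23.2] [37.2 26. ]
circ 586.5 273.5 9.6 [   2.  -125.1] [   7.9 -114.2]
circ 43.5 266.5 13.6 [ -2.8 262.8] [  3.3 252.5]
circ 523.5 271.5 10.3 [  2.4 -79.6] [  8.2 -71.2]
circ 370.5 212.5 12.5 [42.8 32.9] [46.4 35.1]
circ 573.5 272.5 11.0 [   2.5 -115.6] [   8.4 -105.2]
top rack 0.85 [411. 362.] [-235.4 -318.2] 386 433 346 383
top rack 0.68 [324. 257.] [ -0.9 -85.5] 304 347 250 265
top rack 0.68 [531. 257.] [  47.4 -591.8] 507 560 247 270
top rack 0.67 [412. 301.] [ -88.  -309.8] 389 439 287 316
top gate_peg 0.75 [281. 260.] [-20.2  18.8] 274 282 239 285
top expect rack [321.83791378 255.98901206] peg [279.28681384 236.71337553]
```

```bash
python3 -c "
from station import r
print(r.finish_job())"
```

```text
the job is handed in; nothing more can be done
None
```

The five-vial carrier is home against the stop (centre measured at y ≈ -80 mm, x ≈ +2 mm), the gate is shut on its stop, the gripper is clear, and I handed the job in at about 26 s; the hand-in returned no verdict.

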